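# Load the cuvette box into the reader and latch its tray

## Task

Lay the red cuvette box flat and lengthwise in the open tray of the small white reader and let go of it. Then push the tray in by its blue pad with one press, a little past flush until its push-push latch catches, and let go: the tray must stay in by itself with the red box inside (a second press would release it).

Things in the scene. Friction and masses are not known exactly. Their poses are not given: they have to be found in the camera images.
- cuvette_mid (a point): Centre (half-way up) of the closed red cuvette box, 40 x 72 x 21 mm (x, y, z), about 0.05 kg, lying flat on the worktop. Its y axis runs along its 72 mm length: grasp it across its 40 mm width (x) from above. It starts among other small things (an orange carton, a white timer).
- tray_seat (a point): Centre of the tray floor, 14 mm above the worktop; moves with the tray. x points into the reader (push direction), z up. The red box lies here, its length along x, either way round. Pocket 100 (x) by 62 (y) mm, rim 4 mm high; its middle 50 mm is 46 mm wide and rimless, so fingers can pass. Reader: fixed white housing 112 mm wide, 50 mm high, its face 52 mm along +x from here with the tray out.
- tray_pad (a point): Centre of the front face of the blue push pad on the tray's white front panel (92 mm wide, top 38 mm above the worktop), 24 mm above the worktop; moves with the tray; axes as tray_seat: push along +x. The pad is 44 mm wide, 22 mm high and stands 14 mm out from the panel. Push it with closed fingers pointing down, tips about 15 mm above the worktop.
- tray_slide (a joint): Travel of the tray along its x, m: 0 out (start), about 0.109 latched (panel flush within 2 mm), 0.119 hard stop. A spring pushes it out (2 N at 0, 5.5 N latched; the latch adds 1 to 2 N). Press once to 0.115 or more (5 mm past flush; the stop is fine), then draw back: it returns to 0.109 and stays. Let go earlier and it springs out; pressed home again, it is released.

How it is judged:
By the outcome, as a careful person would: the job done as asked, in the order asked, and still so for the second after the job is handed in, with the robot touching nothing.
It also fails if it takes over 58 s, if anything falls off the work surface, if the arm or the gripper's body presses on something with over 40 N, if the wrist force passes 120 N, or if a joint passes its speed limit or range.

## Robot

A 7-joint arm with a two-finger parallel gripper is mounted at the origin on a cart in front of the work surface, level with it; the furniture and walls round the work are solid. World frame = base frame: x ahead of the robot, y to its left, z up, the work surface at z = 0. Lengths are in m, angles in rad, forces in N, time in s.
With the tool pointing down it reaches from about 0.4 to 0.875 m from the base axis. Payload 6.5 kg.
Tool frame: the origin (TCP) lies between the finger pads; the fingertips stand tcp_to_tips ahead of it and the grasp point (between the pads) lies 3 mm ahead of it (tcp_to_tips is the distance from the TCP to the fingertips, in m); z points along the fingers, y is the line along which they close (so a half turn about z gives the same grasp; the last joint's range is limited). The gripper opens to 88 mm and grips with 3 to 60 N. Pads are 18 mm wide; open, the fingers measure 123 mm over their backs; the gripper's body (75 mm by 187 mm) begins 45 mm behind the grasp point.
Start: joints at [1.218, 0.536, -0.004, 1.538, 0.003, 1.067, -0.071], TCP at [0.184, -0.623, 0.261] pointing down, gripper open.
Joint ranges: [-2.7, 2.7], [-0.37, 2.16], [-1.27, 1.26], [0.24, 2.4], [-1.31, 4.45], [0.19, 1.91], [-2.76, 2.76]. Speed limits (rad/s): [2.39, 2.39, 3.14, 3.14, 3.14, 3.14, 3.14].

## Interface

Orientations are given as a unit quaternion [w, x, y, z].
In Python, from plant import * gives the robot as it stands. The module is installed in compiled form; this text tells all that it offers.
- The arm moves only by the shell command python3 -m inch 'ROWS'. ROWS is JSON, a list of rows, each a list of 7 numbers: the opening, from 0 (shut) to 1 (fully open), then the shift along the tool's x, y, z each as a share of 0.2 m, from -1 to 1, then the turn, a rotation vector about the tool's x, y, z each as a share of pi/2 rad, from -1 to 1. In form: [[hand, dx, dy, dz, ax, ay, az], ...]. A call has 1 to 5 rows; each row is the pose to reach, as a shift and turn from the pose commanded when the call began, along the tool's axes at that moment; what a row does not reach only later rows make up. A row lasts 1/8 s, in which the tool goes at most 62.5 mm and 10.7 degrees, less where a joint would pass 70% of its speed; a pose out of reach is approached as far as the arm can. A call with a number of a shift or a turn outside -1 to 1 is refused whole. A call with a gripper value outside its range is refused whole. The fingers move at their own pace and stop on an object; the grip force is fixed at half the most. Time passes only in rows, so rows that repeat a pose let the fingers close. It gives the time, the measured TCP pose, the force, the opening and the grip force at its end, in the units of the state.
- read_state(): the state, without advancing time (a new reading comes with each control period).
- grab_frame(name): name is "scene" or "side" or "wrist"; returns a dict with "pixels" (400x640x3 uint8, blue, green, red), "mtx" (3x3 intrinsics, pixels), "k1" (the pictures are not rectified: a ray, as slopes to the right and down, at radius r is drawn at 1 + k1 r^2 times it, then the intrinsics apply), "position" and "attitude" of the camera in the world; the wrist camera has in their place "mount" (4x4, takes a point from camera to tool coordinates, whose origin is the TCP and whose axes are the flange's). Camera axes: x right, y up, looking along -z (the intrinsics and any distortion apply to the point x, -y, -z); pixel columns grow to the right and rows downward; lengths in m; the calibration is good to about 2 mm. A picture is of the moment at which its call begins: read the wrist's pose just before it. There is no depth.
- hand_in(): hands the job in; it is judged then, once.
The state is a dict: "time_s": time; "joint_positions": joint angles; "joint_velocities": joint speeds; "tau": joint torques, N m; "tcp_pos": TCP position; "tool_rot": TCP orientation; "wrist_force": force on the tool from outside, world axes, zero at the start; "torque": the same for the moment, N m; "opening": finger opening in m; "finger_force": force on a finger pad.
Only numpy, scipy, OpenCV 4.12 (cv2) and the standard library are available. Lean on these libraries where they do the work, as an engineer would, in place of code of your own. Each camera call takes 0.05 s, during which the arm holds its last target. There are 200 camera calls.

## Working session

There is one attempt and no reset: what is moved stays moved. The work goes in short steps, Python scripts to look and compute and a shell command to move; the robot and the scene stay as the last step left them, time stands still between calls to the robot, and variables do not carry over. Pictures are saved under pics/ and viewed, at most 10 in all, crops included, and the job is handed in when it is done.

```bash
mkdir -p pics; cat > h.py <<'E'
from plant import *
import numpy as np, cv2
from scipy.spatial.transform import Rotation as R
def rot(q): q=np.array(q,float); return R.from_quat([q[1],q[2],q[3],q[0]]).as_matrix() if q.size==4 else q
def cam(name):
    s=read_state(); f=grab_frame(name)
    if "mount" in f:
        M=np.array(f["mount"]); T=np.eye(4); T[:3,:3]=rot(s["tool_rot"]); T[:3,3]=s["tcp_pos"]; T=T@M
        f["P"]=T[:3,3]; f["A"]=T[:3,:3]
    else:
        f["P"]=np.array(f["position"]); f["A"]=rot(f["attitude"])
    return f
def ray(f,uv):
    d=np.array([f["k1"],0,0,0],float)
    u=cv2.undistortPoints(np.array(uv,float).reshape(-1,1,2),np.array(f["mtx"],float),d).reshape(-1,2)
    return np.c_[u[:,0],-u[:,1],-np.ones(len(u))]@f["A"].T
def onz(f,uv,z):
    r=ray(f,uv); return f["P"]+r*((z-f["P"][2])/r[:,2])[:,None]
E
python3 - <<'E'
from h import *
s=read_state(); print({k:s[k] for k in ("time_s","tcp_pos","tool_rot","opening","wrist_force")},[k for k in s])
try: print(tcp_to_tips)
except Exception as e: print(e)
for n in("scene","side","wrist"):
    f=cam(n); cv2.imwrite(f"pics/{n}0.png",f["pixels"]); print(n,f["P"].round(3),f["k1"],(-f["A"][:,2]).round(2))
    print(f["mtx"])
E
```

```text
{'time_s': 0.0, 'tcp_pos': array([ 0.18371329, -0.62292159,  0.25985567]), 'tool_rot': array([-8.18929087e-04,  9.89729331e-01,  1.42951559e-01, -1.82416634e-04]), 'opening': 0.08811487439427651, 'wrist_force': array([-0.64580522, -0.32712119, -0.33292156])} ['time_s', 'joint_positions', 'joint_velocities', 'tau', 'tcp_pos', 'tool_rot', 'wrist_force', 'torque', 'finger_force', 'opening']
0.022
scene [-0.099  0.929  0.773] -0.08970278166256493 [ 0.44 -0.72 -0.54]
[[432.27610933   0.         319.72893767]
 [  0.         432.27610933 198.93182876]
 [  0.           0.           1.        ]]
side [-0.001  0.872  0.509] 0.027153323343878245 [ 0.43 -0.81 -0.4 ]
[[413.69052703   0.         316.6367018 ]
 [  0.         413.69052703 199.97936672]
 [  0.           0.           1.        ]]
wrist [ 0.263 -0.599  0.385] -0.01815986382959165 [-0.31 -0.09 -0.95]
[[300.48123668   0.         319.15056193]
 [  0.         300.48123668 199.87122413]
 [  0.           0.           1.        ]]
```

View pics/scene0.png

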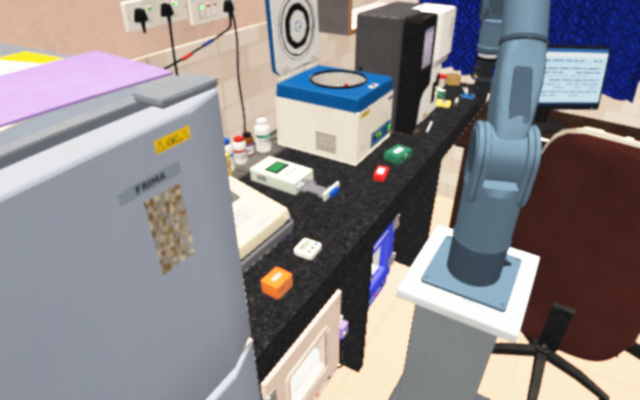

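View pics/side0.png

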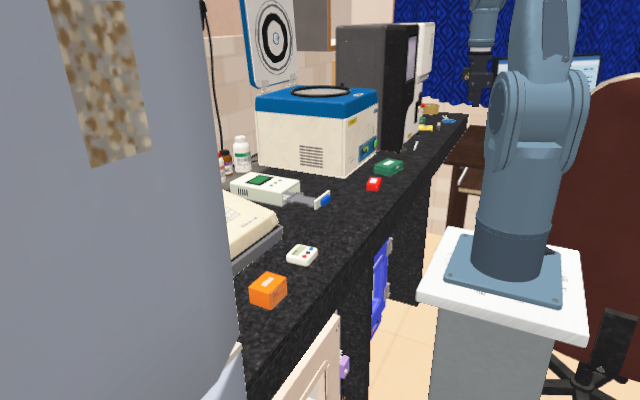

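The red box is at about (381,173) in the scene view. The reader is at (283,175), with its tray out and the blue pad at (333,191). Next I turn both views into positions.

```bash
cat > m.py <<'E'
from h import *
def blobs(im,kind,roi):
    h=cv2.cvtColor(im,cv2.COLOR_BGR2HSV).astype(int); H,S,V=h[...,0],h[...,1],h[...,2]
    m={'red':((H<5)|(H>174))&(S>170)&(V>90),'blue':(H>98)&(H<125)&(S>140)&(V>80)}[kind].astype(np.uint8)
    k=np.zeros_like(m); x0,y0,x1,y1=roi; k[y0:y1,x0:x1]=1; m*=k
    n,l,st,c=cv2.connectedComponentsWithStats(m)
    return [(st[i],c[i],l==i) for i in np.argsort(-st[:,4]) if i>0][:2]
E
python3 - <<'E'
from m import *
C={'scene':{'red':(360,155,400,190),'blue':(310,170,350,210)},'side':{'red':(360,170,390,198),'blue':(305,185,340,215)}}
hit={}
for n in C:
    f=cam(n)
    for k,roi in C[n].items():
        b=blobs(f["pixels"],k,roi)[0]; hit[n,k]=(f["P"],ray(f,b[1])[0]); print(n,k,b[0],b[1].round(1),onz(f,b[1],.018).round(3))
        print(onz(f,cv2.boxPoints(cv2.minAreaRect(np.argwhere(b[2])[:,::-1].astype(np.float32))),.02).round(3).tolist())
for k in('red','blue'):
    (p,d),(q,e)=hit['scene',k],hit['side',k]
    t=np.linalg.lstsq(np.c_[d,-e],q-p,rcond=None)[0]; print(k,(p+t[0]*d).round(3),(q+t[1]*e).round(3))
f=cam('scene'); print('reader top corners z=.05',onz(f,[(251,172),(268,159),(313,172),(297,190)],.05).round(3).tolist())
im=cv2.resize(f["pixels"][140:220,230:430],None,fx=4,fy=4,interpolation=cv2.INTER_CUBIC); cv2.imwrite('pics/crop1.png',im)
E
```

```text
scene red [373 166  16  16 118] [380.7 175.2] [[ 0.408 -0.313  0.018]]
[[0.428, -0.277, 0.02], [0.453, -0.394, 0.02], [0.4, -0.376, 0.02], [0.379, -0.263, 0.02]]
scene blue [330 187   9  11  64] [334.  192.1] [[ 0.493 -0.13   0.018]]
[[0.503, -0.107, 0.02], [0.505, -0.165, 0.02], [0.481, -0.149, 0.02], [0.48, -0.093, 0.02]]
side red [366 177  16  14 137] [373.5 184.6] [[ 0.411 -0.308  0.018]]
[[0.415, -0.251, 0.02], [0.456, -0.358, 0.02], [0.411, -0.379, 0.02], [0.373, -0.27, 0.02]]
side blue [321 195  10  11  79] [325.3 200. ] [[ 0.498 -0.132  0.018]]
[[0.509, -0.11, 0.02], [0.514, -0.178, 0.02], [0.484, -0.15, 0.02], [0.48, -0.085, 0.02]]
red [ 0.415 -0.33   0.008] [ 0.419 -0.329  0.009]
blue [ 0.491 -0.126  0.021] [ 0.494 -0.125  0.021]
reader top corners z=.05 [[0.777, -0.052, 0.05], [0.785, -0.159, 0.05], [0.594, -0.161, 0.05], [0.576, -0.035, 0.05]]
```

View pics/crop1.png

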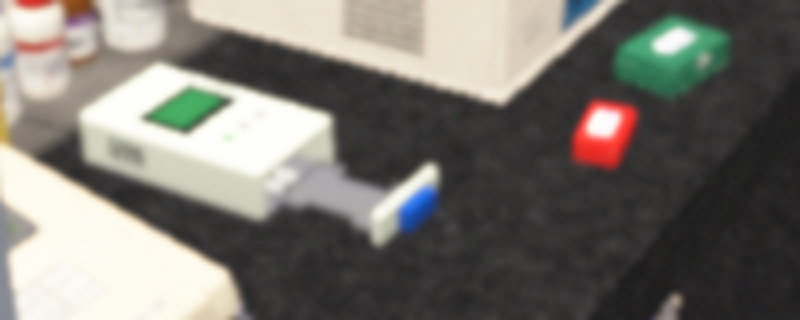

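The crop shows the red box centred at about (605,133), with the green box behind it and the centrifuge's lower corner at (500,103). The reader and tray lie roughly along world +x. Before moving I check the clearance to the centrifuge.

```bash
python3 - <<'E'
from h import *
f=cam('scene'); print(onz(f,[(355,166),(386,138),(279,143),(398,165),(410,155)],0.0).round(3).tolist())
s=read_state(); Rm=rot(s["tool_rot"]); print(Rm.round(3).tolist()); 
d=Rm.T@(np.array([.36,-.36,.26])-s["tcp_pos"]); print((d/.2).round(3))
E
```

```text
[[0.532, -0.357, 0.0], [0.534, -0.647, 0.0], [0.894, -0.372, 0.0], [0.397, -0.448, 0.0], [0.389, -0.55, 0.0]]
[[0.959, 0.283, -0.0], [0.283, -0.959, 0.0], [-0.0, -0.0, -1.0]]
[ 1.217 -1.014  0.003]
```

View pics/wrist0.png

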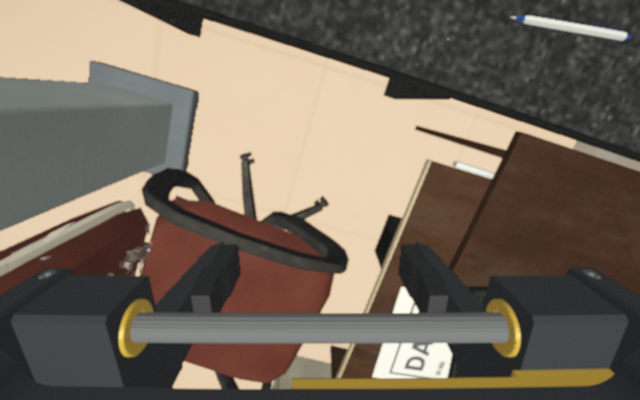

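The pen and worktop edge are in view at the start pose; nothing near the fingers matters here. I start the approach while turning toward yaw 90°.

```bash
python3 -m inch '[[1,0.2,-0.16,0,0,0,-0.1],[1,0.5,-0.39,0,0,0,-0.22],[1,0.75,-0.6,0,0,0,-0.33],[1,1,-0.78,0,0,0,-0.44],[1,1,-0.78,0.1,0,0,-0.55]]'; python3 - <<'E'
from h import *
s=read_state(); Rm=rot(s["tool_rot"]); print(Rm.round(3).tolist(),s["tcp_pos"])
d=Rm.T@(np.array([.40,-.29,.20])-s["tcp_pos"]); print((d/.2).round(3))
print("yaw",np.degrees(np.arctan2(Rm[1,0],Rm[0,0])))
E
```

```text
time_s: 0.98
tcp_pos: [0.3355, -0.4141, 0.2421]
tool_rot: [0.002, 0.836, 0.549, 0.001]
wrist_force: [-0.9, -0.7, -0.9]
opening: 0.0884
finger_force: 0.0
[[0.397, 0.918, 0.003], [0.918, -0.397, -0.001], [0.0, 0.004, -1.0]] [ 0.33548042 -0.41412126  0.24212041]
[0.698 0.049 0.211]
yaw 66.62824629443129
```

```bash
python3 -m inch '[[1,0.25,0.02,0.05,0,0,-0.1],[1,0.5,0.04,0.15,0,0,-0.2],[1,0.7,0.05,0.2,0,0,-0.26],[1,0.7,0.05,0.2,0,0,-0.26]]'; python3 - <<'E'
from m import *
f=cam('wrist'); s=read_state(); im=f["pixels"]; cv2.imwrite('pics/w1.png',im)
Rm=rot(s["tool_rot"]); print(s["tcp_pos"],"yaw",np.degrees(np.arctan2(Rm[1,0],Rm[0,0])))
for b in blobs(im,'red',(0,0,640,330)):
    print(b[0]); c,(w,h),a=cv2.minAreaRect(np.argwhere(b[2])[:,::-1].astype(np.float32))
    print(onz(f,[c],.021).round(4),onz(f,cv2.boxPoints((c,(w,h),a)),.021).round(4).tolist())
E
```

```text
time_s: 1.48
tcp_pos: [0.399, -0.2903, 0.2002]
tool_rot: [-0.001, 0.709, 0.705, 0.001]
wrist_force: [-0.8, -1.4, -0.9]
opening: 0.0878
finger_force: 0.0
[ 0.39817426 -0.29260848  0.20063367] yaw 89.45038308027208
[ 317  189   46   69 1509]
[[ 0.4217 -0.3357  0.021 ]] [[0.3946, -0.3027, 0.021], [0.4337, -0.2947, 0.021], [0.4506, -0.371, 0.021], [0.4086, -0.3802, 0.021]]
```

View pics/w1.png

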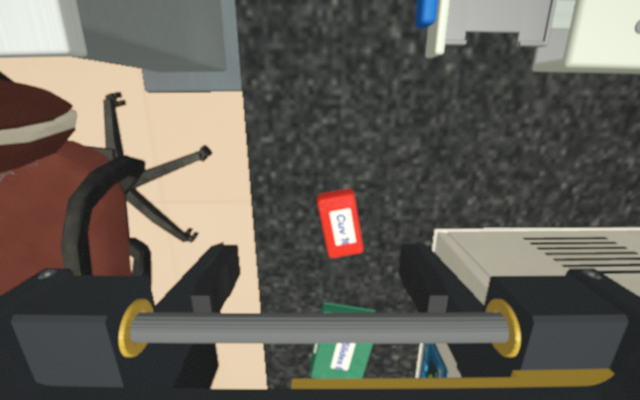

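The red box is at about (340,223), tilted about 11°. The green box is behind it at (345,340), and the centrifuge's lower corner is at (433,232). I check that corner and work out the descent, shifting 14 mm away from the centrifuge.

```bash
python3 - <<'E'
from h import *
f=cam('wrist'); print('centrifuge',onz(f,[(433,230),(520,232)],0).round(3).tolist(),'green',onz(f,[(323,303),(376,310)],.02).round(3).tolist())
s=read_state(); Rm=rot(s["tool_rot"]); L=np.array([-.197,.98,0]); g=np.array([.4225,-.340,0])+.005*L; off=g+.014*np.array([-.98,-.197,0])
for z in(.09,.0245):
    print((Rm.T@(off+[0,0,z]-s["tcp_pos"])/.2).round(3))
print('turn',-(101.4-89.45)/90)
# scale check of tray: blue pad
E
```

```text
centrifuge [[0.532, -0.358, 0.0], [0.637, -0.362, 0.0]] green [[0.401, -0.444, 0.02], [0.466, -0.455, 0.02]]
[-0.218  0.053  0.554]
[-0.218  0.053  0.882]
turn -0.1327777777777778
```

```bash
python3 -m inch '[[1,-0.1,0.03,0.2,0,0,-0.07],[1,-0.22,0.053,0.45,0,0,-0.13],[1,-0.22,0.053,0.7,0,0,-0.13],[1,-0.22,0.053,0.88,0,0,-0.13],[1,-0.22,0.053,0.88,0,0,-0.13]]'; python3 -m inch '[[0,0,0,0,0,0,0],[0,0,0,0,0,0,0],[0,0,0,0,0,0,0],[0,0,0,0,0,0,0]]'
```

```text
time_s: 2.2
tcp_pos: [0.4076, -0.3403, 0.0243]
tool_rot: [0.001, 0.637, 0.771, -0.001]
wrist_force: [0.4, 0.4, 0.1]
opening: 0.0881
finger_force: 0.0
time_s: 2.7
tcp_pos: [0.408, -0.3378, 0.0249]
tool_rot: [0.0, 0.636, 0.772, 0.0]
wrist_force: [-0.0, -0.3, -0.1]
opening: 0.0504
finger_force: 0.3
```

```bash
python3 -m inch '[[0,0,0,0,0,0,0],[0,0,0,0,0,0,0],[0,0,0,0,0,0,0],[0,0,0,0,0,0,0]]'
```

```text
time_s: 3.2
tcp_pos: [0.408, -0.3376, 0.0248]
tool_rot: [0.0, 0.636, 0.772, 0.0]
wrist_force: [0.5, 0.1, 3.0]
opening: 0.0397
finger_force: 30.0
```

```bash
python3 -m inch '[[0,0,0,-0.3,0,0,0],[0,0.2,0.05,-0.5,0,0,0.1],[0,0.5,0.12,-0.7,0,0,0.22],[0,0.8,0.2,-0.85,0,0,0.33],[0,1,0.27,-0.95,0,0,0.45]]' | grep -E "tcp|open|finger"; python3 -m inch '[[0,0,0,0,0,0,0.11],[0,0,0,0,0,0,0.22],[0,0,0,0,0,0,0.33],[0,0,0,0,0,0,0.44],[0,0,0,0,0,0,0.56]]'; python3 - <<'E'
from h import *
f=cam('wrist'); cv2.imwrite('pics/w2.png',f["pixels"])
s=read_state(); Rm=rot(s["tool_rot"]); print(s["tcp_pos"],"yaw",np.degrees(np.arctan2(Rm[1,0],Rm[0,0])))
E
```

```text
tcp_pos: [0.4217, -0.1314, 0.2145]
opening: 0.0396
finger_force: 30.0
time_s: 4.45
tcp_pos: [0.4217, -0.133, 0.2134]
tool_rot: [-0.0, 0.996, 0.087, -0.001]
wrist_force: [-0.2, -1.3, -0.6]
opening: 0.0398
finger_force: 30.0
[ 0.4217555  -0.13302294  0.21340104] yaw 9.568744647341191
```

View pics/w2.png

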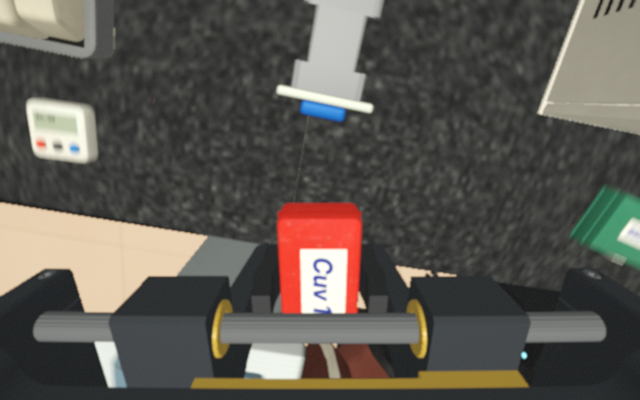

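The tray points away at the top of the view: the white panel's top edge runs (277,90)–(373,107), the blue pad is at (323,110), and the narrow middle runs from row 65 to row 15. The red box is held squarely. I measure the tray's axis and seat.

```bash
python3 - <<'E'
from m import *
f=cam('wrist'); im=f["pixels"]; s=read_state(); Rm=rot(s["tool_rot"])
yaw=np.degrees(np.arctan2(Rm[1,0],Rm[0,0])); print('yaw',yaw)
b=blobs(im,'blue',(280,80,370,130))[0]; c,(w,h),a=cv2.minAreaRect(np.argwhere(b[2])[:,::-1].astype(np.float32))
P=onz(f,cv2.boxPoints((c,(w,h),a)),.035); print('pad',b[0],P.round(4).tolist(), onz(f,[c],.03).round(4))
g=cv2.cvtColor(im,cv2.COLOR_BGR2HSV); m=((g[...,2]>205)&(g[...,1]<60)).astype(np.uint8); k=np.zeros_like(m); k[80:118,265:385]=1; m*=k
n,l,st,ct=cv2.connectedComponentsWithStats(m); i=1+np.argmax(st[1:,4]); print(st[i])
r=cv2.minAreaRect(np.argwhere(l==i)[:,::-1].astype(np.float32)); Q=onz(f,cv2.boxPoints(r),.038); C=onz(f,[r[0]],.038)[0]
print('panel',Q.round(4).tolist(),C.round(4))
Q=Q[np.argsort(Q[:,1])]; e=(Q[2:].mean(0)-Q[:2].mean(0)); print('len',np.linalg.norm(e),'tray yaw',np.degrees(np.arctan2(-e[0],e[1])))
# narrow-waist edges, floor z=.014
print('pts',onz(f,[(312,62),(366,74),(296,60),(306,14),(374,18)],.014).round(4).tolist())
E
```

```text
yaw 10.276954664033715
pad [298 101  47  21 635] [[0.4863, -0.0997, 0.035], [0.4994, -0.1003, 0.035], [0.4992, -0.1446, 0.035], [0.4859, -0.1446, 0.035]] [[ 0.4925 -0.1223  0.03  ]]
[276  87  95  24 783]
panel [[0.5014, -0.0768, 0.038], [0.5089, -0.0773, 0.038], [0.5082, -0.1677, 0.038], [0.5006, -0.1679, 0.038]] [ 0.5048 -0.122   0.038 ]
len 0.0907863691503583 tray yaw -0.45610536551482944
pts [[0.5366, -0.1061, 0.014], [0.5347, -0.1611, 0.014], [0.5358, -0.0903, 0.014], [0.577, -0.0939, 0.014], [0.5845, -0.1581, 0.014]]
```

```bash
python3 - <<'E'
from m import *
f=cam('wrist'); s=read_state(); Rm=rot(s["tool_rot"])
b=blobs(f["pixels"],'red',(240,180,400,312))[0]; ys,xs=np.nonzero(b[2]); y0=ys.min(); xm=np.median(xs[ys<=y0+2])
p=onz(f,[(xm,y0)],s["tcp_pos"][2]-.025); print(b[0],y0,xm,'box end in tool',(Rm.T@(p[0]-s["tcp_pos"])).round(4))
for z in(.11,.040): print((Rm.T@(np.array([.562,-.122,z])-s["tcp_pos"])/.2).round(3))
E
```

```text
[ 277  203   85  109 5653] 203 319.5 box end in tool [ 0.031  -0.0001  0.025 ]
[0.699 0.074 0.516]
[0.7   0.074 0.866]
```

```bash
python3 -m inch '[[0,0.2,0.02,0.1,0,0,0.06],[0,0.45,0.05,0.25,0,0,0.12],[0,0.65,0.07,0.4,0,0,0.12],[0,0.705,0.074,0.5,0,0,0.12],[0,0.705,0.074,0.5,0,0,0.12]]'; python3 - <<'E'
from m import *
f=cam('scene'); s=read_state(); Rm=rot(s["tool_rot"]); print(s["tcp_pos"],np.degrees(np.arctan2(Rm[1,0],Rm[0,0])))
w=cam('wrist'); a=cv2.resize(f["pixels"][130:230,220:400],(720,400),interpolation=cv2.INTER_CUBIC); b=w["pixels"][100:300,140:500]
cv2.imwrite('pics/w3.png',np.vstack([a,np.pad(b,((0,0),(180,180),(0,0)))]))
E
```

```text
time_s: 5.22
tcp_pos: [0.5628, -0.1217, 0.1119]
tool_rot: [-0.0, 1.0, -0.002, -0.002]
wrist_force: [0.2, -0.0, 0.0]
opening: 0.0396
finger_force: 30.0
[ 0.56284854 -0.12218985  0.11313142] -0.305168107034953
```

View pics/w3.png

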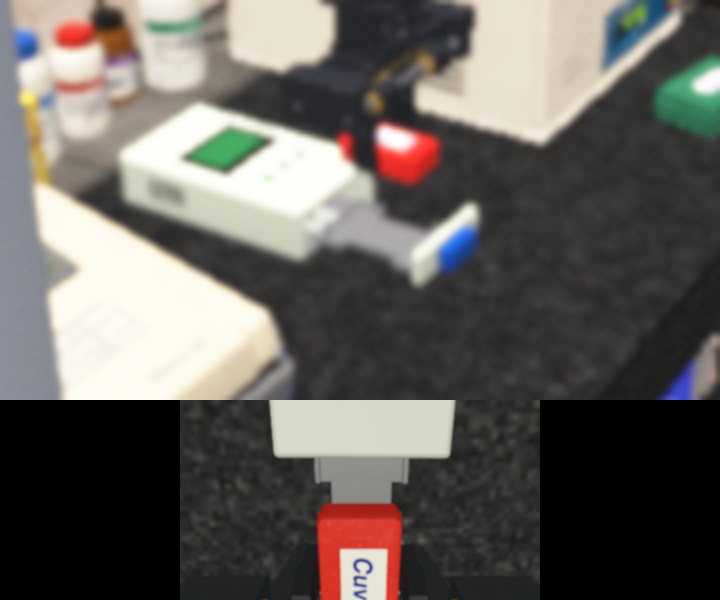

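The box hangs centred over the tray (box centre and tray neck both at column ~360 of the crop). The housing's top edge is at wrist row ~157, which gives an independent check of the seat's x.

```bash
python3 - <<'E'
from h import *
w=cam('wrist'); print(onz(w,[(232,157),(320,157),(411,157)],.05).round(4).tolist()); print(onz(w,[(320,182)],.014).round(4), onz(w,[(290,182),(353,182)],.014).round(4).tolist())
E
```

```text
[[0.6117, -0.0673, 0.05], [0.6112, -0.123, 0.05], [0.6109, -0.1806, 0.05]]
[[ 0.5851 -0.1229  0.014 ]] [[0.5852, -0.0997, 0.014], [0.5849, -0.1484, 0.014]]
```

```bash
python3 -m inch '[[0,0.007,0.005,0.15,0,0,0],[0,0.007,0.005,0.28,0,0,0],[0,0.007,0.005,0.34,0,0,0],[0,0.007,0.005,0.363,0,0,0],[0,0.007,0.005,0.363,0,0,0]]'; python3 -m inch '[[0.6,0,0,0.003,0,0,0],[0.6,0,0,0.003,0,0,0],[0.6,0,0,0.003,0,0,0],[0.6,0,0,0.003,0,0,0]]'
```

```text
time_s: 6.0
tcp_pos: [0.5655, -0.1234, 0.0418]
tool_rot: [0.0, 1.0, -0.004, 0.0]
wrist_force: [-0.5, -0.4, -0.3]
opening: 0.0397
finger_force: 30.0
time_s: 6.5
tcp_pos: [0.5652, -0.1233, 0.0406]
tool_rot: [0.0, 1.0, -0.004, 0.0]
wrist_force: [1.1, 0.4, -0.9]
opening: 0.0529
finger_force: 0.0
```

```bash
python3 -m inch '[[0.6,0,0,-0.1,0,0,0],[0.6,0,0,-0.35,0,0,0],[0.6,-0.3,0,-0.6,0,0,0],[0.6,-0.6,0,-0.7,0,0,0],[0.3,-0.7,0,-0.7,0,0,0]]'; python3 - <<'E'
from m import *
w=cam('wrist'); cv2.imwrite('pics/w4.png',w["pixels"]); s=read_state(); Rm=rot(s["tool_rot"]); print(s["tcp_pos"],np.degrees(np.arctan2(Rm[1,0],Rm[0,0])))
b=blobs(w["pixels"],'blue',(200,80,440,330))[0]; print(b[0]); print('pad',onz(w,cv2.boxPoints(cv2.minAreaRect(np.argwhere(b[2])[:,::-1].astype(np.float32))),.035).round(4).tolist())
b=blobs(w["pixels"],'red',(200,0,440,330))[0]; print('red',onz(w,cv2.boxPoints(cv2.minAreaRect(np.argwhere(b[2])[:,::-1].astype(np.float32))),.035).round(4).tolist())
E
```

```text
time_s: 7.12
tcp_pos: [0.4235, -0.1225, 0.183]
tool_rot: [0.001, 1.0, -0.004, 0.001]
wrist_force: [-0.2, -0.4, 0.3]
opening: 0.0447
finger_force: 0.0
[ 0.41934833 -0.122634    0.18239886] -0.54103952055073
[294 112  50  15 736]
pad [[0.4964, -0.101, 0.035], [0.496, -0.1438, 0.035], [0.484, -0.144, 0.035], [0.4844, -0.1006, 0.035]]
red [[0.5248, -0.1028, 0.035], [0.5816, -0.1047, 0.035], [0.5813, -0.1418, 0.035], [0.5245, -0.1425, 0.035]]
```

View pics/w4.png

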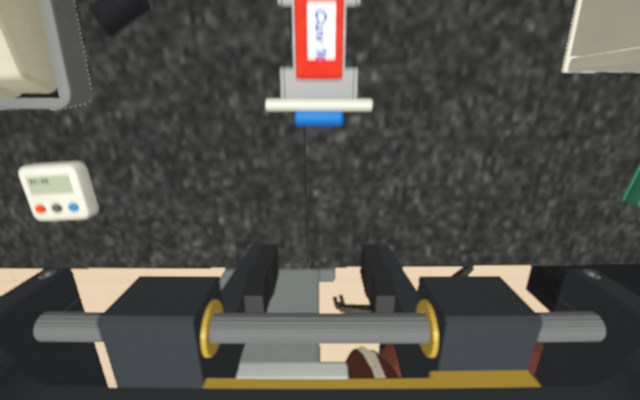

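The red box lies flat in the tray, about 1 mm from the seat centre. The pad's front is at x≈0.484, y≈-0.1225. I close the fingers and go down in front of the pad.

```bash
python3 -m inch '[[0,0.1,0,0.15,0,0,0],[0,0.15,0,0.4,0,0,0],[0,0.15,0,0.6,0,0,0],[0,0.15,0,0.72,0,0,0],[0,0.15,0,0.725,0,0,0]]'; python3 -m inch '[[0,0,0,0,0,0,0],[0,0,0,0,0,0,0],[0,0,0,0,0,0,0]]'
```

```text
time_s: 7.8
tcp_pos: [0.4546, -0.1222, 0.035]
tool_rot: [-0.0, 1.0, -0.004, -0.001]
wrist_force: [0.3, -0.2, -0.2]
opening: 0.0004
finger_force: 0.0
time_s: 8.18
tcp_pos: [0.4558, -0.1226, 0.0364]
tool_rot: [0.0, 1.0, -0.004, 0.001]
wrist_force: [0.6, 0.0, -0.6]
opening: 0.0006
finger_force: 0.0
```

```bash
python3 -m inch '[[0,0.06,0,0,0,0,0],[0,0.14,0,0,0,0,0],[0,0.24,0,0,0,0,0],[0,0.35,0,0,0,0,0],[0,0.45,0,0,0,0,0]]'; python3 -m inch '[[0,0.09,0,0,0,0,0],[0,0.16,0,0,0,0,0],[0,0.2,0,0,0,0,0],[0,0.22,0,0,0,0,0],[0,0.225,0,0,0,0,0]]'
```

```text
time_s: 8.8
tcp_pos: [0.5448, -0.1233, 0.0354]
tool_rot: [0.0, 1.0, -0.004, -0.002]
wrist_force: [-5.7, -0.2, 4.1]
opening: 0.0005
finger_force: 2.5
time_s: 9.43
tcp_pos: [0.5891, -0.1237, 0.0353]
tool_rot: [0.0, 1.0, -0.004, -0.002]
wrist_force: [-5.4, -0.6, 4.4]
opening: 0.0002
finger_force: 2.8
```

```bash
python3 -m inch '[[0,0.015,0,0,0,0,0],[0,0.03,0,0,0,0,0],[0,0.03,0,0,0,0,0]]'
```

```text
time_s: 9.8
tcp_pos: [0.5949, -0.1238, 0.0352]
tool_rot: [0.0, 1.0, -0.004, -0.002]
wrist_force: [-5.5, -1.5, 4.0]
opening: 0.0005
finger_force: 2.8
```

```bash
python3 -m inch '[[0,0.015,0,0,0,0,0],[0,0.025,0,0,0,0,0],[0,0.025,0,0,0,0,0]]'; python3 - <<'E'
from h import *
f=cam('side'); g=cam('wrist'); a=cv2.resize(f["pixels"][150:240,210:370],(640,360),interpolation=cv2.INTER_CUBIC)
cv2.imwrite('pics/w5.png',np.vstack([a,g["pixels"][100:300]]))
E
```

```text
time_s: 10.18
tcp_pos: [0.5954, -0.1238, 0.0347]
tool_rot: [-0.0, 1.0, -0.004, -0.007]
wrist_force: [-17.2, 0.6, 14.3]
opening: 0.0005
finger_force: 8.7
```

View pics/w5.png

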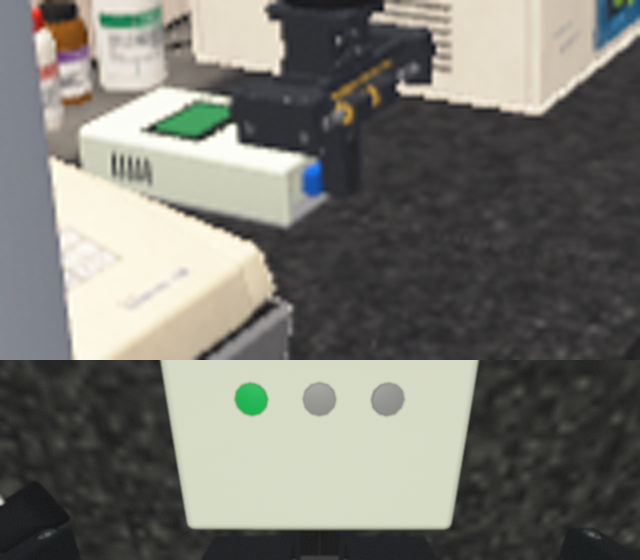

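The force rose to 17 N with no further travel, so the tray is at the hard stop, and the picture shows the panel pushed inside the housing. I draw straight back, then lift and check.

```bash
python3 -m inch '[[0,-0.04,0,0,0,0,0],[0,-0.1,0,0,0,0,0],[0,-0.25,0,0,0,0,0],[0,-0.45,0,-0.05,0,0,0],[0,-0.6,0,-0.2,0,0,0]]'; python3 -m inch '[[0,-0.1,0,-0.3,0,0,0],[0,-0.2,0,-0.6,0,0,0],[0,-0.2,0,-0.6,0,0,0],[0,-0.2,0,-0.6,0,0,0]]'; python3 - <<'E'
from m import *
g=cam('wrist'); f=cam('side')
b=blobs(g["pixels"],'blue',(200,0,440,330))
if b: print(b[0][0],'pad',onz(g,cv2.boxPoints(cv2.minAreaRect(np.argwhere(b[0][2])[:,::-1].astype(np.float32))),.035).round(4).tolist())
a=cv2.resize(f["pixels"][150:240,210:370],(640,360),interpolation=cv2.INTER_CUBIC)
cv2.imwrite('pics/w6.png',np.vstack([a,g["pixels"][0:200]]))
E
```

```text
time_s: 10.9
tcp_pos: [0.4796, -0.1222, 0.0753]
tool_rot: [-0.0, 1.0, -0.004, -0.001]
wrist_force: [1.1, 0.4, 0.0]
opening: 0.0003
finger_force: 0.0
time_s: 11.4
tcp_pos: [0.4419, -0.1222, 0.1958]
tool_rot: [0.0, 1.0, -0.004, 0.001]
wrist_force: [0.0, 0.2, 0.4]
opening: 0.0007
finger_force: 0.0
[293   0  53  18 858] pad [[0.6034, -0.1016, 0.035], [0.603, -0.1445, 0.035], [0.5905, -0.1447, 0.035], [0.5909, -0.1012, 0.035]]
```

View pics/w6.png

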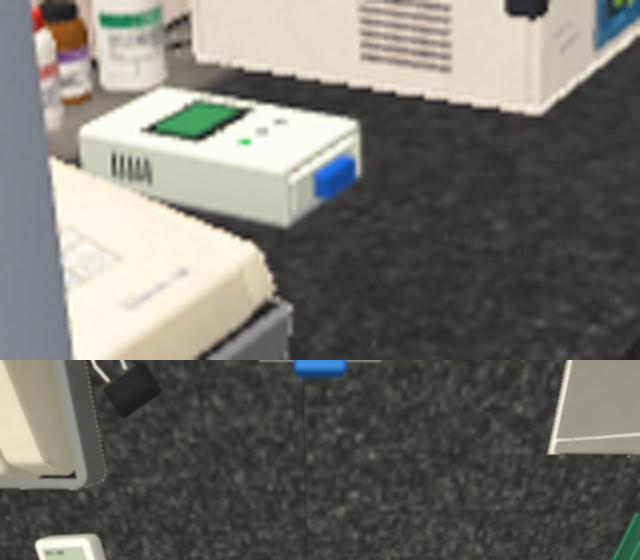

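The tray is latched: the panel is flush and the pad moved from 0.484 to about 0.591, close to the 0.109 of latched travel. The gripper is clear of everything.

```bash
python3 -c "
from plant import *
print(hand_in())"
```

```text
the job is handed in; nothing more can be done
None
```

The red box went flat and lengthwise into the tray, one press latched the tray (it stayed in, panel flush, after I drew back), and the job was handed in at about 11.5 s with the gripper clear; no verdict came back.

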